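Refit the linch pin on the bottle capper's lever shaft

TASK

The bottle capper has been washed: take its linch pin out of the white parts block, feel for the cross hole in the end of the capper's lever shaft (the lever hangs low, so the hole leans) and ease the pin down through it, without forcing it, until its head sits fully down on the shaft. Then flip the sprung ring over the end of the shaft so that it snaps shut under the tip of the pin, and let go. Leave the thumbscrew, the bottles and the dish of caps where they are.

Things in the scene. Friction and masses are not known exactly. Their poses are not given: they have to be found in the camera images.
- pin_head (a point): linch pin, bare steel, about 0.12 kg, standing in the white block. This point is the middle of the graspable top of its head: the head is 16 mm along local x, 14 mm along local y and 26 mm tall; the point is 7 mm below its top and 19 mm above its flat underside (the shoulder). Local z is up along the pin. With the ring open the top 14 mm of the head are free all round
- linch_pin: the same linch pin; origin on its axis at the shoulder, same axes. Below it a round shank 9 mm in diameter runs 34 mm down (local -z), the last 3 mm tapering to 8.2 mm. A ring of 4.4 mm wire, 46 mm across, is hinged to the head's two x faces, 8 mm above the shoulder, its axis along local x
- pin_mid (a point): point on the axis of the linch pin's shank, 11 mm below the shoulder, same axes. With the pin fully home in the lever shaft it lies on the shaft's axis, at pin_station. More than 25 N between the pin and the capper before it is home counts as forcing it
- ring (a joint): angle of the linch pin's ring: 0 = open, level, pointing to the pin's local -y, as it starts; 1.6 = shut, hanging along the shank with its far side just under the tip. Sprung over centre: it stays open by itself, resists closing with up to about 6 N at its far side, and once past about 0.8 it snaps shut by itself and stays shut
- ring_far (a point): middle of the far side of the ring's wire, 46 mm from the ring's hinge
- capper: fixed bottle capper, grey-painted bench machine on a 220 x 150 mm base, 233 mm tall, origin at the table under its middle, x to its back, z up. On its local -y side comes out the lever shaft with a round hub (36 mm across) and through it a steel lever bar, 280 mm long, with a black hand grip at the front (-x) end
- pin_station (a point): fixed point of the capper, on the lever shaft's axis at the middle of its cross hole, 215 mm above the table; axes as the capper's. The shaft is a steel bar 22 mm square along local y; its free end is 13 mm away towards -y, the hub begins 15 mm and the head casting (top 18 mm above this point) 40 mm away towards +y. Local z is up
- shaft_end (a point): fixed point on the lever shaft's axis at its free end, 13 mm from pin_station. The cross hole, 10.2 mm in diameter, slightly chamfered, runs right through the shaft, 22 mm long, square to the lever bar. The lever has play: it starts with its front end hanging 0.17 to 0.40 rad low, and shaft and hole are turned with it about local y
- hub_mid (a point): fixed point on the shaft's axis in the middle of the hub. As the lever hangs, the hole leans and its mouth lies 2 to 4.5 mm to local -x of pin_station; no listed pose shows how much. Friction (about 0.1 N m) holds the lever: level it, or once the pin's tip is caught in the hole lean the pin sideways until it stands over pin_station, and shaft and hole turn upright with it
- parts_block: fixed white plastic block 150 x 64 x 45 mm (local x, y, z) with two upright holes 90 mm apart along local x; origin under its centre. The linch pin stands in one and the thumbscrew in the other, either way round, shoulders on the block's top
- screw_mid (a point): bystander: steel thumbscrew with a round knurled knob 24 mm across and 12 mm high, in the other hole of the block; the point is the middle of the knob
- bottle_a_mid (a point): bystander: capped bottle of milk tea, 60 mm across, 125 mm tall, on the capper's seat; the point is half-way up
- bottle_b_mid (a point): bystander: the same kind of bottle, dark drink, on the table; the point is half-way up
- cap_dish_mid (a point): bystander: steel dish of caps, 120 mm across, 35 mm tall; the point is half-way up

How it is judged (in metres and radians):
On the way:
1. the pin is through the cross hole with its head fully down on the shaft, its ring still open (distance between pin_mid and pin_station below 0.0025 m and angle between the z axis of pin_mid and the z axis of pin_station, either way round below 0.45 rad and value of joint ring below 0.6 rad), for 0.2 s.
At the end, for the whole second after the job is handed in: The linch pin's head sits on the lever shaft with the shank through the cross hole (pin_mid within 2.5 mm of pin_station, the pin within 0.45 rad of upright), its ring is shut (over 1.45 rad) with its far side below the shaft, and everything is at rest and let go (distance between pin_mid and pin_station below 0.0025 m and angle between the z axis of pin_mid and the z axis of pin_station, either way round below 0.45 rad and z of ring_far in the frame of pin_station below -0.018 m and value of joint ring above 1.45 rad and velocity of joint ring below 0.1 rad/s and linear speed of linch_pin below 0.02 m/s); the robot touches nothing.
It fails at once if the pin is forced: more than 25 N between the linch pin and the capper before it is home (contact force between linch_pin and capper above 25 N and distance between pin_mid and pin_station above 0.003 m).
It fails at once if a bystander is moved more than 25 mm (distance of any of screw_mid, bottle_a_mid, bottle_b_mid, cap_dish_mid from where it was at the start of the episode above 0.025 m).
It also fails if it takes over 72 s, if anything falls off the work surface, if the arm or the gripper's body presses on something with over 40 N, if the wrist force passes 120 N, or if a joint passes its speed limit or range.

ROBOT

A 6-joint arm with a two-finger parallel gripper is mounted at the origin on the work surface. World frame = base frame: x ahead of the robot, y to its left, z up, the work surface at z = 0. Lengths are in mm, angles in degrees, forces in N, time in s.
With the tool pointing down it reaches from about 350 to 850 mm from the base axis. Payload 8.1 kg.
Tool frame: the origin (TCP) lies midway between the tips of the shut fingers; the grasp point (between the pads) lies 19 mm behind it; y points along the fingers, x is the direction in which the jaws open and shut, and the axes are right-handed (so a half turn about y gives the same grasp; the last joint's range is limited). The gripper opens to 85 mm and grips with 20 to 120 N. Pads are 22 mm wide; open, the fingers measure 114 mm over their backs; the gripper's body (76 mm by 85 mm) begins 54 mm behind the grasp point. The pads swing forward as they close: fully open they stand 13 mm farther back than shut.
Start: joints at [-71.127, 7.471, 85.268, -0, 87.261, -4.893], TCP at [241.824, -549.114, 231.292] pointing down, gripper open.
Joint ranges: [-169.43, 169.43], [-51.17, 129.36], [1.28, 143.12], [-76.62, 256.62], [0, 156.53], [-152.29, 152.29]. Speed limits (degrees/s): [136.94, 136.94, 159.86, 180, 180, 180].

INTERFACE

Orientations are given as [roll, pitch, yaw] about the fixed x, y, z axes, in that order (R = Rz(yaw) Ry(pitch) Rx(roll)).
In Python, from bench import r gives the robot as it stands.
- The arm moves only by the tool move_arm, never from a script. Its arguments are lists of equal length, an entry for each row: "linear": the shift along the tool's x, y, z normalised to -1 to 1, where 1 is 300 mm, a list of three; "twist": the turn, a rotation vector about the tool's x, y, z normalised to -1 to 1, where 1 is pi/2 rad, a list of three; "hand": the opening, from -1 (shut) to 1 (fully open). A call has 1 to 12 rows; each row is the pose to reach, as a shift and turn from the pose measured when the call began, along the tool's axes at that moment; what a row does not reach only later rows make up. A row lasts 1/12 s, in which the tool goes at most 41.7 mm and 7.16 degrees, less where a joint would pass 70% of its speed; a pose out of reach is approached as far as the arm can. A call with a number of a shift or a turn outside -1 to 1 is refused whole. A call with a gripper value outside its range is refused whole. The fingers move at their own pace and stop on an object; "force" is the grip in N (left out, the last holds). Time passes only in rows, so rows that repeat a pose let the fingers close. It gives the time, the measured TCP pose, the force and the opening at its end, in the units of the state.
- r.sense(): the state, without advancing time (a new reading comes with each control period).
- r.snapshot(name): name is "scene" or "top" or "wrist"; returns a dict with "frame" (480x640x3 uint8, red, green, blue), "range_z" (480x640 float32, mm along the optical axis (not along the pixel's ray), 0 where there is no reading), "intrinsics" (3x3 intrinsics, pixels), "R" (3x3) and "t" (3): a world point X has camera coordinates R X + t; the wrist camera has in their place "hand_eye" (4x4, takes a point from camera to tool coordinates, whose origin is the TCP and whose axes are the tool frame's). Camera axes: x right, y down, z forward; pixel columns grow to the right and rows downward; lengths in mm; the calibration is good to about 2 mm. The wrist camera is an equidistant fisheye: a pixel r from the principal point sees the ray r / f radians off the axis. A picture is of the moment at which its call begins: read the wrist's pose just before it.
- r.hand_in(): hands the job in, once; it reports no verdict.
The state is a dict: "time": time; "joint_pos": joint angles; "qd": joint speeds; "joint_efforts": joint torques, N m; "tool_pos": TCP position; "tcp_rot": TCP orientation; "ft_force": force on the tool from outside, world axes, zero at the start; "wrist_torque": the same for the moment, N m; "finger_gap": finger opening in mm.
Only numpy, scipy, OpenCV 4.12 (cv2) and the standard library are available. Lean on these libraries where they do the work, as an engineer would, in place of code of your own. Each camera call takes 0.05 s, during which the arm holds its last target. There are 200 camera calls.

## Working session

There is one attempt and no reset: what is moved stays moved. The work goes in short steps, Python scripts to look and compute and a tool call to move; the robot and the scene stay as the last step left them, time stands still between calls to the robot, and variables do not carry over. Pictures are saved under pics/ and viewed, on a budget of 10 in all, crops included, one or two more only if the job needs it, and the job is handed in when it is done.

Besides the shell and the picture viewer there is one more tool, called after "Call:" in YAML: its name, and indented under it one key for each argument. move_arm: Moves the arm, as the interface text tells. Scaled input: -1 to 1 covers 300 mm each way for a shift and pi/2 rad each way for a turn. Its arguments: {"type":"object","properties":{"linear":{"type":"array","items":{"type":"array","items":{"type":"number","minimum":-1,"maximum":1}}},"twist":{"type":"array","items":{"type":"array","items":{"type":"number","minimum":-1,"maximum":1}}},"hand":{"type":"array","items":{"type":"number"}},"force":{"type":"number"}},"required":["linear","twist","hand"]}

```bash
ls; mkdir -p pics; python3 - <<'E'
from bench import r
import cv2,numpy as np,pickle
s=r.sense();print(s)
d={}
for n in("scene","top","wrist"):
    d[n]=r.snapshot(n);print(n,d[n]["intrinsics"].tolist(),[d[n].get(k).tolist() if d[n].get(k) is not None else None for k in("R","t","hand_eye")])
    rz=d[n]["range_z"];print((rz>0).mean(),np.percentile(rz,[5,50,95]))
    cv2.imwrite(f"pics/{n}0.png",d[n]["frame"][...,::-1])
pickle.dump(d,open("d0.pkl","wb"))
E
```

```text
pics
{'time': 0.0, 'joint_pos': array([-7.11260014e+01,  7.51453282e+00,  8.53292239e+01,  7.06027503e-04,
        8.72638246e+01, -4.89374200e+00]), 'qd': array([-0.01945563, -0.03115561,  0.0017549 , -0.05450883,  0.06674344,
       -0.01115806]), 'joint_efforts': array([-7.75539520e-04, -5.69400537e+01, -5.00543904e+01, -3.75696545e-04,
        1.49406429e-02, -2.41314126e-05]), 'tool_pos': array([ 241.65374795, -548.57076029,  230.25098672]), 'tcp_rot': array([-89.99011984,   0.10712899, -66.23228448]), 'ft_force': array([0.09405577, 0.19923691, 0.0957587 ]), 'wrist_torque': array([-0.00189117,  0.00375542, -0.04787541]), 'finger_gap': 85.42442437176985}
scene [[437.1642917025297, 0.0, 316.40434515824643], [0.0, 437.1642917025297, 237.5727824144666], [0.0, 0.0, 1.0]] [[[0.8147821642232812, 0.5793740333920852, -0.02134840262439256], [0.3608540720698908, -0.5356067660840265, -0.7634852525069419], [-0.45377787907103206, 0.6143705083709651, -0.6454723192436665]], [-459.09237753547086, -120.45502618106565, 1303.6889160125359], None]
0.996064453125 [ 732.57307129 1265.22180176 2508.615
[... 232 characters left out ...]
14, -0.13980778072764835], [0.1397428071620829, -0.004267463237183487, -0.9901786387334258]], [-12.372925873171772, 580.9144284327177, 1138.6739382272717], None]
0.9959537760416667 [1079.17339478 1215.76751709 2097.83642578]
wrist [[371.64829954431775, 0.0, 320.7021335584936], [0.0, 371.64829954431775, 235.66502289617986], [0.0, 0.0, 1.0]] [None, None, [[0.9999996919692933, 0.00013191649716196648, -0.0007737308025947553, -0.3823571668728487], [0.0007752341910249703, -0.32019471487313095, 0.9473514361520027, -142.4098012742605], [-0.0001227732306866639, -0.9473517441612439, -0.32019471850950587, 81.93788650342076], [0.0, 0.0, 0.0, 1.0]]]
0.995908203125 [ 71.69559135 373.79399109 959.45916138]
```

View pics/scene0.png

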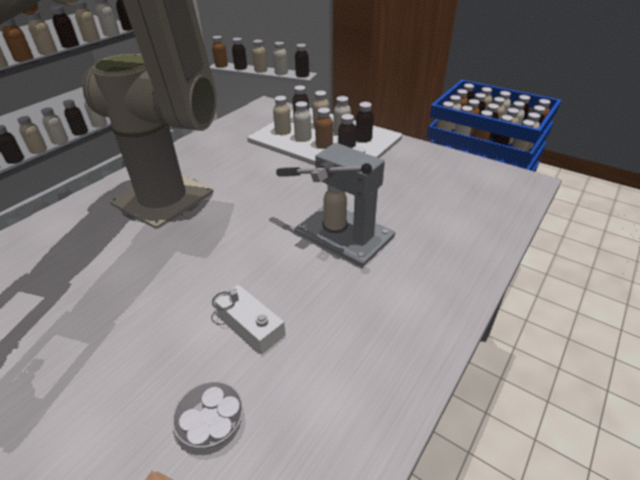

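View pics/top0.png

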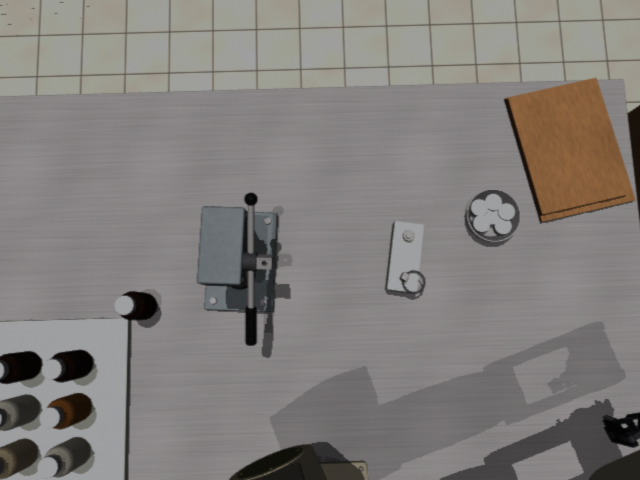

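The scene view shows the capper around (345,190), with its lever grip at (288,171). The block is at (250,318), with the pin and open ring at (228,297) and the thumbscrew at (262,320). In the top view the capper head is at (222,245), shaft end (265,263), grip (250,325). The pin is at (405,278) with its ring to the lower right, and the screw is at (408,236).

```bash
cat > h.py <<'E'
import numpy as np,cv2,pickle
from scipy.spatial.transform import Rotation as Ro
def cloud(s):
    K=s["intrinsics"];v,u=np.mgrid[:480,:640];z=s["range_z"].astype(float)
    c=np.stack([(u-K[0,2])*z/K[0,0],(v-K[1,2])*z/K[1,1],z],-1)
    return (c-s["t"])@s["R"]          # R^T (c-t)
def wcloud(s,st):
    K=s["intrinsics"];v,u=np.mgrid[:480,:640]
    x=u-K[0,2];y=v-K[1,2];rr=np.hypot(x,y)+1e-9;th=rr/K[0,0]
    z=s["range_z"].astype(float);q=z*np.tan(th)/rr
    c=np.stack([x*q,y*q,z],-1);H=s["hand_eye"]
    t=c@H[:3,:3].T+H[:3,3]
    return t@Ro.from_euler("xyz",st["tcp_rot"],degrees=True).as_matrix().T+st["tool_pos"]
def rect(P):
    c,wh,a=cv2.minAreaRect(P[:,:2].astype(np.float32));return np.round(c,1),np.round(wh,1),round(a,1)
E
python3 - <<'E'
from h import *
d=pickle.load(open("d0.pkl","rb"))
for n in("top","scene"):
    s=d[n];P=cloud(s);f=s["frame"].astype(int);ok=s["range_z"]>0
    print(n,"table z",np.median(P[...,2][ok&(abs(P[...,2])<15)]))
    roi=(slice(210,305),slice(375,435)) if n=="top" else (slice(280,355),slice(200,295))
    Q=P[roi].reshape(-1,3);C=f[roi].reshape(-1,3)
    b=Q[(abs(Q[:,2]-45)<4)&(C.min(1)>150)];print("block",len(b),rect(b),np.median(b[:,2]))
    h=Q[(Q[:,2]>51)&(Q[:,2]<80)]
    for q in h:pass
    print("above",len(h));print(np.round(h[np.argsort(h[:,0])],0).astype(int).tolist()[::2])
    roi=(slice(185,350),slice(190,300)) if n=="top" else (slice(140,260),slice(270,400))
    Q=P[roi].reshape(-1,3);C=f[roi].reshape(-1,3)
    t=Q[abs(Q[:,2]-233)<3];print("cap top",len(t),rect(t),np.median(t[:,2]))
    if n=="top":
        for v in range(190,346,6):
            print(v,[(u,*np.round(P[v,u]).astype(int)) for u in (248,250,252,258,264,268)])
E
```

```text
top table z -0.2129596635804633
block 1466 (array([ 536.4, -208.6]), array([ 62. , 147.6]), 80.9) 44.8112975165311
above 285
[[455, -227, 55], [456, -223, 55], [456, -221, 53], [457, -231, 55], [458, -225, 56], [458, -218, 58], [458, -221, 53], [458, -214, 55], [458, -213, 52], [459, -234, 55], [460, -227, 57], [460, -210, 57], [460, -213, 55], [460, -206, 54], [462, -234, 54], [462, -208, 57], [462, -207, 53], [464, -237, 52], [465, -204, 55], [466, -240, 56], [467, -202, 55], [467, -198, 52], [468, -242, 58], [468, -241, 51], [469, -200, 56], [470, -240, 56], [471, -201, 53], [472, -242, 60], [473, -200, 57], [474, -243, 57], [475, -201, 55], [476, -245, 54], [477, -198, 57], [478, -245, 58], [479, -201, 56], [480, -197, 54], [481, -244, 51], [482, -203, 53], [483, -246, 53], [483, -244, 52], [483, -201, 68], [484, -198, 57], [485, -243, 58], [485, -200, 74], [485, -205, 69], [485, -203, 69], [485, -195, 65], [486, -193, 51], [487, -244, 54], [487, -242, 52], [487, -201, 68], [487, -197, 68], [488, -192, 56], [489, -203, 73], [489, -196, 75], [489, -240, 55], [489, -242, 52], [489,
[... 11762 characters left out ...]
1], [583, -212, 63], [584, -222, 60], [584, -216, 61], [585, -221, 57], [585, -220, 60], [585, -203, 55], [586, -225, 53], [586, -221, 64], [586, -212, 62], [587, -210, 63], [587, -220, 61], [587, -223, 58], [588, -220, 64], [588, -218, 60], [588, -225, 55], [588, -225, 58], [589, -215, 63], [589, -216, 58], [589, -208, 56], [590, -213, 62], [590, -217, 63], [590, -221, 58], [590, -225, 53], [591, -224, 59], [591, -207, 57], [591, -210, 57], [592, -223, 57], [592, -217, 58], [592, -215, 56], [593, -212, 57], [593, -221, 57], [593, -219, 58], [594, -220, 53], [594, -211, 54], [595, -214, 57], [595, -215, 52]]
cap top 1054 (array([549.1, 134.3]), array([124.3, 144.8]), 87.1) 233.34915188410173
```

```bash
cat >> h.py <<'E'
def plan(pos,R,st):
    """pose -> (linear, twist) in the normalised units of move_arm"""
    R0=Ro.from_euler("xyz",st["tcp_rot"],degrees=True)
    l=R0.inv().apply(np.array(pos)-st["tool_pos"])/300;t=(R0.inv()*R).as_rotvec()/(np.pi/2)
    return np.round(l,4).tolist(),np.round(t,4).tolist()
def down(a): return Ro.from_euler("xyz",[-90,0,a],degrees=True)
E
python3 - <<'E'
from h import *
from bench import r
s=r.sense();print(plan((370,-375,230),down(-4),s))
E
```

```text
([-0.3575, 0.0022, 0.6248], [-0.0006, -0.6915, -0.0008])
```

Call:
move_arm:
  linear:
    - [-0.36,0,0.625]
    - [-0.36,0,0.625]
    - [-0.36,0,0.625]
    - [-0.36,0,0.625]
    - [-0.36,0,0.625]
    - [-0.36,0,0.625]
    - [-0.36,0,0.625]
    - [-0.36,0,0.625]
    - [-0.36,0,0.625]
    - [-0.36,0,0.625]
  twist:
    - [0,-0.69,0]
    - [0,-0.69,0]
    - [0,-0.69,0]
    - [0,-0.69,0]
    - [0,-0.69,0]
    - [0,-0.69,0]
    - [0,-0.69,0]
    - [0,-0.69,0]
    - [0,-0.69,0]
    - [0,-0.69,0]
  hand: [0,0,0,0,0,0,0,0,0,0]

```text
time: 0.98
tool_pos: [369.8, -373.9, 230.3]
tcp_rot: [-89.9, 0.1, -3.9]
ft_force: [-0.8, -0.3, -0.5]
finger_gap: 42.5
```

```bash
python3 - <<'E'
from h import *
from bench import r
s=r.sense();print(s["tool_pos"],s["tcp_rot"],s["finger_gap"],s["ft_force"]);print(plan((493,-202,165),down(57),s))
E
```

```text
[ 369.80611211 -373.91506876  230.34972571] [-8.99007455e+01  5.42985969e-02 -3.87416628e+00] 42.517098344752526 [-0.82505555 -0.30993053 -0.48287312]
([0.3712, 0.2185, 0.5991], [-0.0013, -0.6764, 0.0])
```

Call:
move_arm:
  linear:
    - [0.37,0.22,0.6]
    - [0.37,0.22,0.6]
    - [0.37,0.22,0.6]
    - [0.37,0.22,0.6]
    - [0.37,0.22,0.6]
    - [0.37,0.22,0.6]
    - [0.37,0.22,0.6]
    - [0.37,0.22,0.6]
    - [0.37,0.22,0.6]
    - [0.37,0.22,0.6]
    - [0.37,0.22,0.6]
  twist:
    - [0,-0.676,0]
    - [0,-0.676,0]
    - [0,-0.676,0]
    - [0,-0.676,0]
    - [0,-0.676,0]
    - [0,-0.676,0]
    - [0,-0.676,0]
    - [0,-0.676,0]
    - [0,-0.676,0]
    - [0,-0.676,0]
    - [0,-0.676,0]
  hand: [0,0,0,0,0,0,0,0,0,0,0]

```text
time: 1.9
tool_pos: [492.5, -201.7, 164.4]
tcp_rot: [-89.9, -0.1, 56.7]
ft_force: [0.2, -0.4, 0.8]
finger_gap: 42.9
```

```bash
python3 - <<'E'
from h import *
from bench import r
s=r.sense();w=r.snapshot("wrist");print(s["tool_pos"],s["tcp_rot"],s["finger_gap"],s["joint_pos"])
P=wcloud(w,s);pickle.dump((w,s),open("w1.pkl","wb"))
cv2.imwrite("pics/w1.png",w["frame"][...,::-1])
Q=P.reshape(-1,3);C=w["frame"].reshape(-1,3).astype(int)
near=(np.hypot(Q[:,0]-493,Q[:,1]+202)<60)
b=Q[(np.hypot(Q[:,0]-538,Q[:,1]+208)<110)&(abs(Q[:,2]-45)<3)];print("blockz",np.median(b[:,2]),rect(b))
h=Q[near&(abs(Q[:,2]-71)<4)];print("head",len(h),rect(h),np.median(h[:,2]),h.mean(0))
g=Q[near&(Q[:,2]>50)&(Q[:,2]<59)&(np.hypot(Q[:,0]-493,Q[:,1]+202)>14)];print("ring",len(g),rect(g),cv2.minEnclosingCircle(g[:,:2].astype(np.float32)),np.median(g[:,2]))
E
```

```text
[ 492.54302582 -201.73459557  164.37544662] [-8.98859578e+01 -5.80206546e-02  5.66937968e+01] 42.89241931696193 [-2.78402329e+01 -5.42725530e-01  1.00676586e+02  6.96838739e-02
  7.99741442e+01 -8.45462835e+01]
blockz 44.763426670087256 (array([ 537.6, -206.8]), array([ 64.8, 150.9]), 80.8)
head 480 (array([ 492.9, -199.5]), array([14.6, 16.6]), 60.6) 70.4776151585785 [ 492.30722631 -199.07280969   70.36491073]
ring 932 (array([ 479.8, -221.8]), array([45.1, 49.4]), 56.6) ((481.340576171875, -219.60556030273438), 25.337888717651367) 54.51140623948457
```

View pics/w1.png

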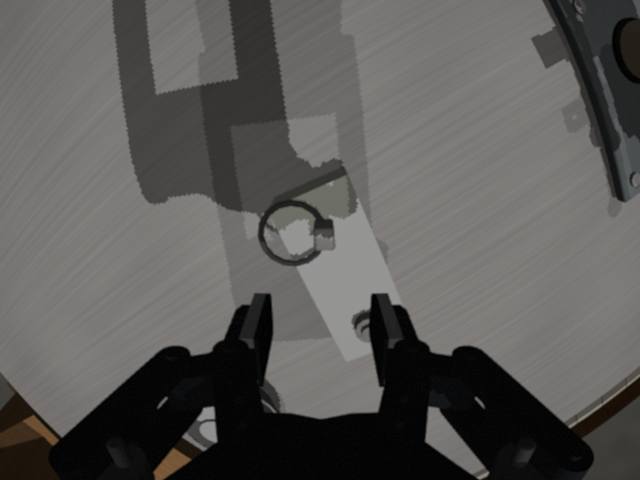

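The head is at (323,235) and the ring centre at (291,232). The head is 14.6 x 16.6 mm at (493,-199.5), which agrees with the block's hole spacing.

```bash
python3 - <<'E'
from h import *
from bench import r
s=r.sense();R=down(59.5)
for z in(100,75,55.5):print(plan((493,-199.5,z),R,s))
E
```

```text
([0.0072, 0.2147, 0.0024], [-0.0012, -0.0312, 0.0006])
([0.0071, 0.298, 0.0023], [-0.0012, -0.0312, 0.0006])
([0.0071, 0.363, 0.0022], [-0.0012, -0.0312, 0.0006])
```

Call:
move_arm:
  linear:
    - [0.007,0.12,0.002]
    - [0.007,0.215,0.002]
    - [0.007,0.26,0.002]
    - [0.007,0.3,0.002]
    - [0.007,0.33,0.002]
    - [0.007,0.35,0.002]
    - [0.007,0.363,0.002]
    - [0.007,0.363,0.002]
    - [0.007,0.363,0.002]
  twist:
    - [-0.001,-0.031,0]
    - [-0.001,-0.031,0]
    - [-0.001,-0.031,0]
    - [-0.001,-0.031,0]
    - [-0.001,-0.031,0]
    - [-0.001,-0.031,0]
    - [-0.001,-0.031,0]
    - [-0.001,-0.031,0]
    - [-0.001,-0.031,0]
  hand: [0,0,0,0,0,0,0,0,0]

```text
time: 2.7
tool_pos: [493.6, -199.8, 56.3]
tcp_rot: [-90.0, -0.1, 59.5]
ft_force: [-1.1, 0.2, -0.5]
finger_gap: 42.7
```

Call:
move_arm:
  linear:
    - [0,0,0]
    - [0,0,0]
    - [0,0,0]
    - [0,0,0]
    - [0,0,0]
    - [0,0,0]
    - [0,0,0]
    - [0,0,0]
    - [0,0,0]
    - [0,0,0]
  twist:
    - [0,0,0]
    - [0,0,0]
    - [0,0,0]
    - [0,0,0]
    - [0,0,0]
    - [0,0,0]
    - [0,0,0]
    - [0,0,0]
    - [0,0,0]
    - [0,0,0]
  hand: [-0.4,-0.6,-0.7,-1,-1,-1,-1,-1,-1,-1]
  force: 70

```text
time: 3.53
tool_pos: [494.4, -200.2, 57.5]
tcp_rot: [-90.2, -0.1, 59.5]
ft_force: [-1.6, 0.5, 5.7]
finger_gap: 12.3
```

```bash
python3 - <<'E'
from h import *
from bench import r
s=r.sense();print({k:np.round(s[k],2) for k in("tool_pos","tcp_rot","ft_force","wrist_torque","finger_gap")})
E
```

```text
{'tool_pos': array([ 494.36, -200.21,   57.51]), 'tcp_rot': array([-9.015e+01, -7.000e-02,  5.946e+01]), 'ft_force': array([-1.62,  0.53,  5.75]), 'wrist_torque': array([ 0.15,  0.22, -0.  ]), 'finger_gap': np.float64(12.29)}
```

Call:
move_arm:
  linear:
    - [0,-0.03,0]
    - [0,-0.08,0]
    - [0,-0.15,0]
    - [0,-0.24,0]
    - [0,-0.33,0]
    - [0,-0.33,0]
    - [0,-0.33,0]
    - [0,-0.33,0]
  twist:
    - [0,0,0]
    - [0,0,0]
    - [0,0,0]
    - [0,0,0]
    - [0,0,0]
    - [0,0,0]
    - [0,0,0]
    - [0,0,0]
  hand: [-1,-1,-1,-1,-1,-1,-1,-1]

```text
time: 4.2
tool_pos: [493.8, -200.0, 156.2]
tcp_rot: [-90.1, -0.1, 59.5]
ft_force: [-0.2, -0.2, -1.6]
finger_gap: 11.8
```

```bash
python3 - <<'E'
from h import *
from bench import r
s=r.sense();w=r.snapshot("wrist");print({k:np.round(s[k],2) for k in("tool_pos","tcp_rot","ft_force","wrist_torque","finger_gap")})
pickle.dump((w,s),open("w2.pkl","wb"))
a=r.snapshot("scene");pickle.dump((a,s),open("s2.pkl","wb"))
W=cv2.resize(w["frame"][200:440,200:440],(500,500));
# project tcp in the scene
c=a["R"]@s["tool_pos"]+a["t"];u,v=(a["intrinsics"]@c)[:2]/c[2];print(u,v);u,v=int(u),int(v)
S=cv2.resize(a["frame"][v-50:v+50,u-30:u+30],(300,500),interpolation=cv2.INTER_CUBIC)
cv2.imwrite("pics/w2.png",np.hstack([W,S])[...,::-1])
E
```

```text
{'tool_pos': array([ 493.8 , -200.03,  156.23]), 'tcp_rot': array([-9.013e+01, -7.000e-02,  5.946e+01]), 'ft_force': array([-0.23, -0.16, -1.63]), 'wrist_torque': array([ 0.04,  0.04, -0.01]), 'finger_gap': np.float64(11.8)}
226.51809049946124 260.8621919593585
```

View pics/w2.png

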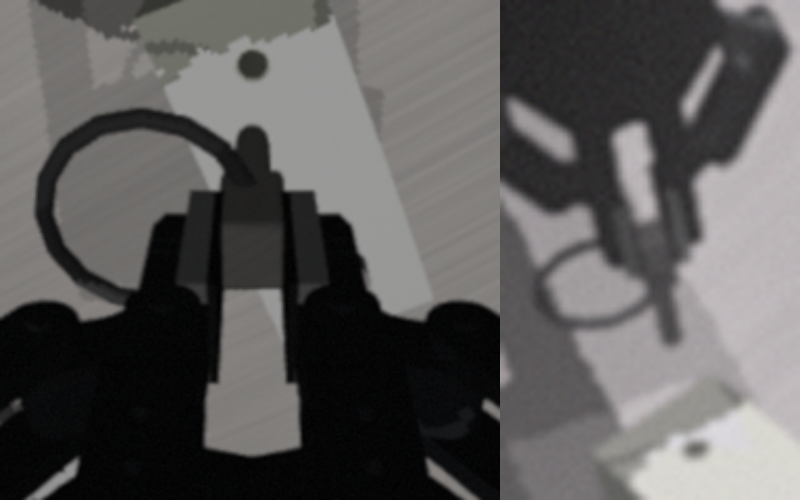

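The pin is held square between the pads, with the shank at (252,150) in the left crop. The ring is open to the left, and the block hole is empty at (252,65). Next: pin location in the tool frame, then move toward the capper for a close look.

```bash
python3 - <<'E'
from h import *
from bench import r
w,s=pickle.load(open("w2.pkl","rb"))
z=dict(tcp_rot=np.array([0,0,0.]),tool_pos=np.zeros(3))
T=wcloud(w,z)  # tool frame
Q=T.reshape(-1,3)
m=(abs(Q[:,0])<10)&(abs(Q[:,2])<25)&(Q[:,1]>-25)&(Q[:,1]<60)
q=Q[m]
for y in range(-22,56,3):
    k=q[abs(q[:,1]-y)<1.5]
    if len(k):print(y,len(k),np.round([k[:,0].min(),np.median(k[:,0]),k[:,0].max(),np.median(k[:,2]),np.percentile(k[:,2],95)],1))
s=r.sense()
print(plan((420,-40,300),down(73),s),plan((511,20,320),down(86.5),s))
E
```

```text
-22 112 [-9.9 -6.   9.8 11.5 12.1]
-19 102 [-10.    5.7  10.   11.5  12.2]
-16 129 [-9.8 -2.4 10.  11.4 12.1]
-13 1035 [-9.9 -0.   9.9  3.4 11.6]
-10 185 [-9.7 -0.4  9.6  9.6 11.9]
-7 169 [-10.   -0.9   9.9   9.7  12. ]
-4 135 [-10.    0.4  10.    9.4  12.1]
-1 109 [-6.  -0.9  6.   9.2  9.9]
2 294 [-9.9 -4.3  6.6 13.1 20. ]
5 158 [-9.9 -3.9  6.6 12.5 20.6]
8 50 [-6.8  2.7  6.8  9.1  9.7]
11 26 [-6.9  2.7  6.9  9.   9.5]
20 22 [-1.4  0.5  2.9  5.7  6.2]
23 29 [-1.5  1.   3.5  5.5  6. ]
26 33 [-2.5  0.5  4.   5.5  6. ]
29 31 [-3.   1.   4.1  5.2  6. ]
32 41 [-4.1  0.   4.2  5.   6.2]
35 45 [-4.2  0.   4.2  5.4  6. ]
38 30 [-4.8 -0.5  4.3  5.2  6. ]
41 36 [-4.8 -0.2  4.4  5.2  5.8]
44 25 [-4.3  0.6  3.9  5.   5.7]
47 7 [-2.7 -0.5  2.2  5.4  5.8]
([0.3351, -0.4832, 0.4802], [-0.0, -0.1504, 0.0007]) ([0.6616, -0.5496, 0.3205], [0.0001, -0.3004, 0.0007])
```

Call:
move_arm:
  linear:
    - [0.1,-0.15,0.14]
    - [0.2,-0.3,0.28]
    - [0.335,-0.48,0.48]
    - [0.335,-0.48,0.48]
    - [0.5,-0.52,0.4]
    - [0.66,-0.55,0.32]
    - [0.66,-0.55,0.32]
    - [0.66,-0.55,0.32]
    - [0.66,-0.55,0.32]
    - [0.66,-0.55,0.32]
    - [0.66,-0.55,0.32]
    - [0.66,-0.55,0.32]
  twist:
    - [0,-0.05,0]
    - [0,-0.1,0]
    - [0,-0.15,0]
    - [0,-0.2,0]
    - [0,-0.25,0]
    - [0,-0.3,0]
    - [0,-0.3,0]
    - [0,-0.3,0]
    - [0,-0.3,0]
    - [0,-0.3,0]
    - [0,-0.3,0]
    - [0,-0.3,0]
  hand: [-1,-1,-1,-1,-1,-1,-1,-1,-1,-1,-1,-1]

```text
time: 5.3
tool_pos: [510.0, 18.7, 318.7]
tcp_rot: [-89.9, -0.0, 86.4]
ft_force: [0.9, 0.7, -1.5]
finger_gap: 11.7
```

```bash
python3 - <<'E'
from h import *
from bench import r
s=r.sense();w=r.snapshot("wrist");print({k:np.round(s[k],2) for k in("tool_pos","tcp_rot","ft_force","wrist_torque","finger_gap","joint_pos")})
pickle.dump((w,s),open("w3.pkl","wb"))
P=wcloud(w,s);Q=P.reshape(-1,3)
t=Q[(abs(Q[:,2]-233)<2)&(Q[:,1]>110)];print("captop",len(t),rect(t),np.median(t[:,2]))
# lever bar: fit per x
c,sn=np.cos(np.radians(-3.5)),np.sin(np.radians(-3.5))
L=np.c_[(Q[:,0]-513)*c+(Q[:,1]-81)*sn,-(Q[:,0]-513)*sn+(Q[:,1]-81)*c,Q[:,2]]
for x in range(-150,130,15):
    k=L[(abs(L[:,0]-x)<2)&(L[:,1]>8)&(L[:,1]<40)&(L[:,2]>150)&(L[:,2]<275)]
    if len(k):print(x,len(k),np.round([np.median(k[:,1]),np.percentile(k[:,2],90)],1))
print("shaft")
for y in range(-22,16,2):
    k=L[(abs(L[:,1]-y)<1)&(abs(L[:,0])<20)&(abs(L[:,2]-215)<15)]
    if len(k):print(y,len(k),np.round([k[:,0].min(),k[:,0].max(),np.median(k[:,2]),k[:,2].min(),k[:,2].max()],1))
cv2.imwrite("pics/w3.png",w["frame"][...,::-1])
E
```

```text
{'tool_pos': array([509.98,  18.69, 318.69]), 'tcp_rot': array([-8.988e+01, -4.000e-02,  8.640e+01]), 'ft_force': array([ 0.87,  0.74, -1.54]), 'wrist_torque': array([-0.  , -0.01, -0.03]), 'finger_gap': np.float64(11.73), 'joint_pos': array([-3.690e+00, -7.520e+00,  9.122e+01,  4.000e-02,  9.642e+01,
       -9.008e+01])}
captop 14665 (array([548.4, 152.9]), array([ 89.7, 142.2]), 86.3) 232.81159300433114
-150 55 [ 23.3 164.3]
-135 110 [ 22.  170.1]
-120 127 [ 21.8 176.5]
-105 131 [ 22.5 182.5]
-90 137 [ 22.  188.6]
-75 89 [ 23.1 189.4]
-60 89 [ 23.  195.8]
-45 91 [ 23.  201.8]
-30 227 [ 36.  225.5]
-15 250 [ 38.7 224.1]
0 278 [ 22.3 232.7]
15 159 [ 24.8 230.4]
30 175 [ 28.3 231.8]
45 143 [ 26.9 237.7]
60 139 [ 26.3 243.7]
75 110 [ 26.4 249.8]
90 30 [ 37.7 230.3]
105 39 [ 21. 269.]
shaft
-14 222 [-10.   18.6 218.7 202.5 229.3]
-12 97 [ -9.8  10.6 225.1 220.5 229.6]
-10 94 [ -9.9  10.7 225.3 220.2 229.8]
-8 95 [-10.   10.8 225.1 219.6 229.9]
-6 74 [ -9.8  10.7 225.5 220.5 230. ]
-4 60 [-10.   10.8 223.8 219.8 229.8]
-2 50 [ -9.6  10.9 223.1 220.  229.3]
0 63 [ -9.8  10.9 223.3 203.3 229.9]
2 83 [ -9.9  11.1 222.6 204.4 229.7]
4 144 [ -9.7  11.6 221.7 204.1 229.6]
6 91 [ -9.8  11.2 224.9 219.8 229.6]
8 97 [ -9.9  10.9 224.8 219.9 230. ]
10 82 [ -9.8  11.3 225.4 220.8 229.4]
12 92 [ -9.8  11.  225.  219.8 229.3]
14 218 [-12.7  19.9 224.4 202.4 230. ]
```

View pics/w3.png

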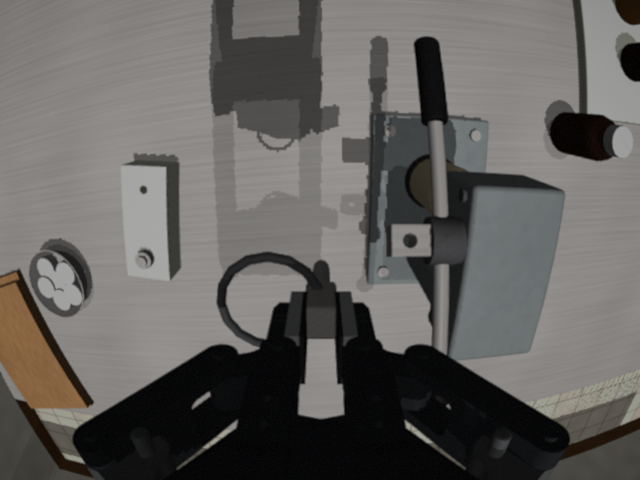

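View: hole mouth at about (410,240), shaft end edge at u≈388, hub from u≈431, lever running down to the grip at (430,90). The lever slope gives a lean of about 0.385 rad. I'll refine the hole centre by casting rays onto the leaning face.

```bash
cat >> h.py <<'E'
def wray(s,st,uv):
    K=s["intrinsics"];uv=np.atleast_2d(uv).astype(float);x=uv[:,0]-K[0,2];y=uv[:,1]-K[1,2]
    rr=np.hypot(x,y)+1e-9;th=rr/K[0,0]
    c=np.stack([np.sin(th)*x/rr,np.sin(th)*y/rr,np.cos(th)],-1);H=s["hand_eye"]
    R=Ro.from_euler("xyz",st["tcp_rot"],degrees=True).as_matrix()
    return R@H[:3,3]+st["tool_pos"],(c@H[:3,:3].T)@R.T
def onplane(s,st,uv,p,n):
    o,d=wray(s,st,uv);return o+d*(((p-o)@n)/(d@n))[:,None]
YAW=np.radians(-3.5)
def loc(P,o=(513,81,215)): # world -> capper-aligned axes about a guess
    D=np.asarray(P)-o;c,s=np.cos(YAW),np.sin(YAW);return np.stack([D[...,0]*c+D[...,1]*s,-D[...,0]*s+D[...,1]*c,D[...,2]],-1)
E
python3 - <<'E'
from h import *
w,s=pickle.load(open("w3.pkl","rb"))
g=cv2.cvtColor(w["frame"],cv2.COLOR_RGB2GRAY);roi=g[218:268,380:440]
P=wcloud(w,s);L=loc(P)
# top face plane fit
m=np.zeros(g.shape,bool);m[228:254,392:427]=1
q=L[m&(g>120)&(abs(L[...,2]-10)<8)]
A=np.c_[q[:,:2],np.ones(len(q))];k=np.linalg.lstsq(A,q[:,2],rcond=None)[0];print("face plane",len(q),k,"lean",np.arctan(k[0]))
th=0.385
R=Ro.from_euler("z",YAW).as_matrix()
n=R@[-np.sin(th),0,np.cos(th)];p=np.array([513,81,215])+R@[0.5,0,10.2]
_,b=cv2.threshold(roi,0,255,cv2.THRESH_OTSU);print(_,roi.min(),roi.max())
cs,_=cv2.findContours(b,cv2.RETR_CCOMP,cv2.CHAIN_APPROX_NONE)
for c in cs:
    a=cv2.contourArea(c)
    if a<20:continue
    uv=c[:,0]+[380,218];W=loc(onplane(w,s,uv,p,n))
    U=np.c_[W[:,0]/np.cos(th),W[:,1]].astype(np.float32)
    print(a,"px",uv.min(0),uv.max(0),uv.mean(0),"loc",W.min(0).round(1),W.max(0).round(1),"rect",cv2.minAreaRect(U),"circ",cv2.minEnclosingCircle(U))
# hub circle fit: x,z for y 18..30
h=L[(L[...,1]>17)&(L[...,1]<21)&(abs(L[...,0])<22)&(L[...,2]>-5)&(L[...,2]<25)]
f=lambda v:np.hypot(h[:,0]-v[0],h[:,2]-v[1])-18
from scipy.optimize import least_squares
print("hub",len(h),least_squares(f,[2,0],loss="soft_l1").x)
h=L[(abs(L[...,0])<12)&(L[...,2]>13.5)&(L[...,2]<20)];print("hub y",np.percentile(h[:,1],[1,3,50,97]))
E
```

```text
face plane 692 [ 4.00821324e-01 -2.36303912e-04  9.84551537e+00] lean 0.3812142145091563
82.0 10 142
1656.5 px [380 218] [430 267] [398.85714286 242.87644788] loc [-13.5 -21.9   4.5] [17.6 14.  17.1] rect ((2.3286972045898438, -4.055698394775391), (35.6109504699707, 33.36328125), 89.05148315429688) circ ((1.5651792287826538, -5.646973609924316), 22.69328498840332)
172.0 px [402 233] [417 248] [409.61904762 240.11904762] loc [-4.  -6.4  8.4] [ 5.6  4.3 12.3] rect ((0.48190000653266907, -1.0753111839294434), (10.338159561157227, 10.519017219543457), 43.205543518066406) circ ((0.7842071056365967, -0.9926465153694153), 5.524811267852783)
hub 294 [ 4.5761353  -0.49078584]
hub y [ -6.54067814  10.11435681  60.10275412 112.96897511]
```

Checks agree: hole is 10.4 mm across, mouth 4.1 mm ahead of the hub axis (as expected for 0.383 rad), and face height is right. I'll insert along the leaning hole axis.

```bash
cat >> h.py <<'E'
ST=np.array([517.5,79.7,215.]);CY=-3.6;PZ=1.1
def tilt(th): return Ro.from_euler("z",CY,degrees=True)*Ro.from_euler("y",-th)*down(90)
def pose(s,th,dx=0,dy=0,axis=None): # tip s mm above station along hole axis
    R=tilt(th if axis is None else axis);M=R.as_matrix();u=Ro.from_euler("z",CY,degrees=True).apply([-np.sin(th),0,np.cos(th)])
    return ST+u*s-M[:,1]*46.7-M[:,2]*PZ+Ro.from_euler("z",CY,degrees=True).apply([dx,dy,0]),R
E
python3 - <<'E'
from h import *
from bench import r
s=r.sense()
for k in(45,19):
    p,R=pose(k,.383,axis=.375);print(p,plan(p,R,s))
E
```

```text
[484.66683258  81.7656878  300.59725208] ([0.2047, 0.0617, 0.0978], [-0.2397, -0.0003, 0.0005])
[494.36398417  81.15559474 276.48101197] ([0.2046, 0.142, 0.0653], [-0.2397, -0.0003, 0.0005])
```

Call:
move_arm:
  linear:
    - [0.05,0,0.025]
    - [0.1,0.02,0.05]
    - [0.15,0.04,0.075]
    - [0.2047,0.0617,0.0978]
    - [0.2047,0.0617,0.0978]
    - [0.2047,0.0617,0.0978]
    - [0.2047,0.09,0.0865]
    - [0.2046,0.12,0.0745]
    - [0.2046,0.142,0.0653]
    - [0.2046,0.142,0.0653]
    - [0.2046,0.142,0.0653]
  twist:
    - [-0.06,0,0]
    - [-0.12,0,0]
    - [-0.18,0,0]
    - [-0.2397,0,0]
    - [-0.2397,0,0]
    - [-0.2397,0,0]
    - [-0.2397,0,0]
    - [-0.2397,0,0]
    - [-0.2397,0,0]
    - [-0.2397,0,0]
    - [-0.2397,0,0]
  hand: [-1,-1,-1,-1,-1,-1,-1,-1,-1,-1,-1]

```text
time: 6.27
tool_pos: [494.6, 80.5, 275.4]
tcp_rot: [-111.3, -0.0, 86.3]
ft_force: [-0.4, 0.1, -0.2]
finger_gap: 11.7
```

```bash
python3 - <<'E'
from h import *
from bench import r
s=r.sense();w=r.snapshot("wrist");print({k:np.round(s[k],2) for k in("tool_pos","tcp_rot","ft_force","finger_gap")})
pickle.dump((w,s),open("w4.pkl","wb"))
cv2.imwrite("pics/w4.png",cv2.resize(w["frame"][180:360,240:400],(711,800))[:600,:,::-1])
for k in(19,13,8,4,0):
    p,R=pose(k,.383,axis=.375);print(k,plan(p,R,s))
E
```

```text
{'tool_pos': array([494.63,  80.49, 275.37]), 'tcp_rot': array([-1.1132e+02, -2.0000e-02,  8.6310e+01]), 'ft_force': array([-0.42,  0.15, -0.2 ]), 'finger_gap': np.float64(11.66)}
19 ([0.0022, -0.0038, -0.0004], [-0.0018, -0.001, -0.0002])
13 ([0.0022, 0.0162, -0.0006], [-0.0018, -0.001, -0.0002])
8 ([0.0022, 0.0328, -0.0008], [-0.0018, -0.001, -0.0002])
4 ([0.0022, 0.0462, -0.0009], [-0.0018, -0.001, -0.0002])
0 ([0.0022, 0.0595, -0.0011], [-0.0018, -0.001, -0.0002])
```

View pics/w4.png

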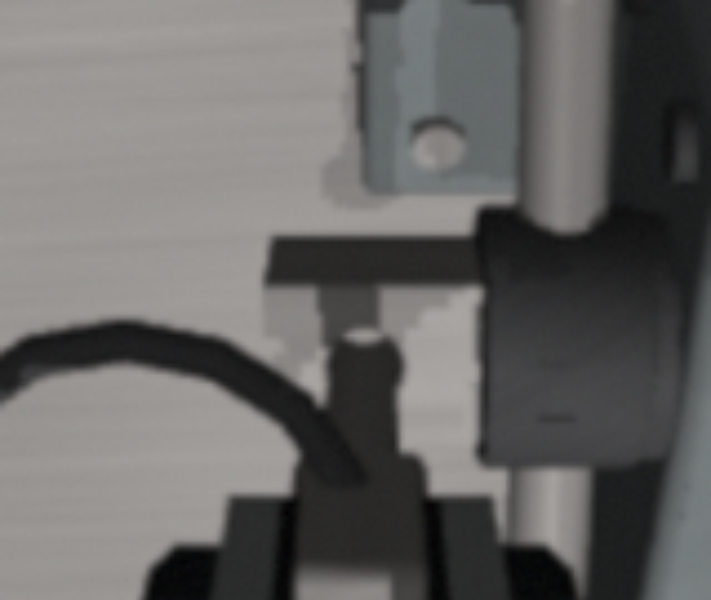

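Tip sits right in front of the hole: crescent of the mouth at crop (362,335), tip at (366,365), hub from u=480. Checking that against the projected mouth before descending.

```bash
python3 - <<'E'
from h import *
w,s=pickle.load(open("w4.pkl","rb"))
def proj(X):
    R=Ro.from_euler("xyz",s["tcp_rot"],degrees=True).as_matrix();H=w["hand_eye"]
    c=H[:3,:3].T@(R.T@(X-s["tool_pos"])-H[:3,3]);r=np.hypot(*c[:2]);th=np.arctan2(r,c[2]);K=w["intrinsics"]
    uv=K[:2,2]+K[0,0]*th*c[:2]/r;return np.round((uv-[240,180])*4.444).astype(int)
Rz=Ro.from_euler("z",CY,degrees=True).as_matrix();th=.383
u=Rz@[-np.sin(th),0,np.cos(th)];e=Rz@[np.cos(th),0,np.sin(th)];y=Rz@[0,1,0]
m=ST+u*11
print("mouth",proj(m),[proj(m+5.1*q) for q in(e,-e,y,-y)],"front edge corners",proj(m-11*e-13*y),proj(m-11*e+15*y))
R=Ro.from_euler("xyz",s["tcp_rot"],degrees=True).as_matrix()
t=s["tool_pos"]+R@[0,46.7,1.1];print("tip",proj(t),[proj(t+R@q) for q in np.eye(3)[[0,2]]*4.1],[proj(t-R@q) for q in np.eye(3)[[0,2]]*4.1])
print("tip vs mouth (e,y,u):",[round(float((t-m)@q),2) for q in(e,y,u)])
E
```

```text
mouth [362 366] [array([362, 402]), array([362, 329]), array([402, 366]), array([323, 366])] front edge corners [260 285] [481 285]
tip [357 385] [array([390, 385]), array([357, 354])] [array([324, 385]), array([357, 414])]
tip vs mouth (e,y,u): [-0.27, -0.66, 6.86]
```

Call:
move_arm:
  linear:
    - [0,0.01,-0.0006]
    - [0,0.016,-0.0008]
    - [0,0.02,-0.0008]
    - [0,0.023,-0.0008]
    - [0,0.026,-0.0008]
    - [0,0.029,-0.0008]
    - [0,0.031,-0.0008]
    - [0,0.033,-0.0008]
    - [0,0.033,-0.0008]
  twist:
    - [-0.002,0,0]
    - [-0.002,0,0]
    - [-0.002,0,0]
    - [-0.002,0,0]
    - [-0.002,0,0]
    - [-0.002,0,0]
    - [-0.002,0,0]
    - [-0.002,0,0]
    - [-0.002,0,0]
  hand: [-1,-1,-1,-1,-1,-1,-1,-1,-1]

```text
time: 7.07
tool_pos: [498.5, 80.5, 266.8]
tcp_rot: [-111.6, -0.0, 86.3]
ft_force: [0.2, 0.3, -1.0]
finger_gap: 11.9
```

```bash
python3 - <<'E'
from h import *
from bench import r
s=r.sense();w=r.snapshot("wrist");print({k:np.round(s[k],2) for k in("tool_pos","tcp_rot","ft_force","wrist_torque","finger_gap")},w["hand_eye"].round(4).tolist())
p,R=pose(8,.383,axis=.375);print(plan(p,R,s))
cv2.imwrite("pics/w5.png",cv2.resize(w["frame"][180:360,240:400],(711,800))[:600,:,::-1])
E
```

```text
{'tool_pos': array([498.51,  80.46, 266.81]), 'tcp_rot': array([-1.1157e+02, -3.0000e-02,  8.6330e+01]), 'ft_force': array([ 0.18,  0.28, -0.98]), 'wrist_torque': array([0.03, 0.3 , 0.01]), 'finger_gap': np.float64(11.85)} [[1.0, -0.0006, 0.0005, 0.0825], [-0.0007, -0.3203, 0.9473, -142.6704], [-0.0004, -0.9473, -0.3203, 83.19], [0.0, 0.0, 0.0, 1.0]]
([0.0015, 0.0016, 0.0009], [0.0009, -0.0008, 0.0])
```

View pics/w5.png

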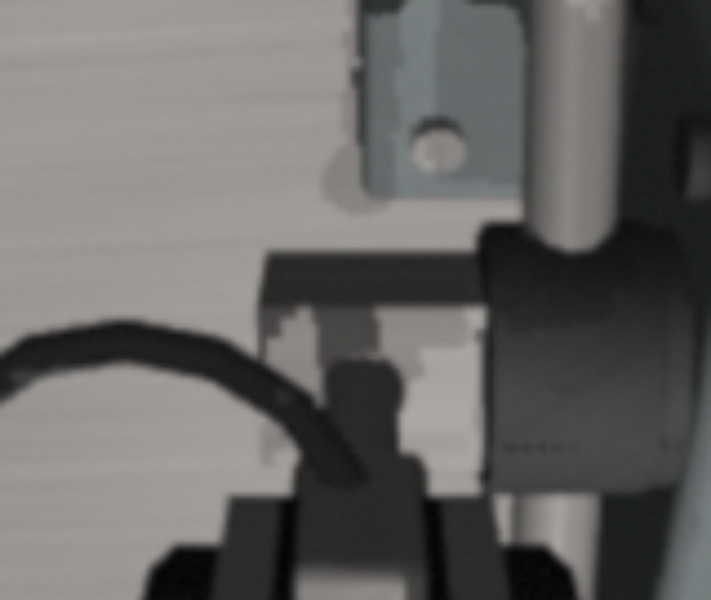

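The front edge of the face is at v≈305 and the shank enters at v≈358, where the mouth should be; almost no force. Continuing gently.

Call:
move_arm:
  linear:
    - [0,0.003,0]
    - [0,0.006,0]
    - [0,0.009,0]
    - [0,0.012,0]
    - [0,0.015,0]
    - [0,0.015,0]
  twist:
    - [0,0,0]
    - [0,0,0]
    - [0,0,0]
    - [0,0,0]
    - [0,0,0]
    - [0,0,0]
  hand: [-1,-1,-1,-1,-1,-1]

```text
time: 7.62
tool_pos: [500.1, 80.3, 262.4]
tcp_rot: [-111.5, -0.0, 86.3]
ft_force: [-0.2, 0.5, -1.8]
finger_gap: 11.9
```

```bash
python3 - <<'E'
from h import *
from bench import r
s=r.sense();print({k:np.round(s[k],2) for k in("tool_pos","tcp_rot","ft_force","wrist_torque","finger_gap")})
for k in(4,0):
  p,R=pose(k,.383,axis=.375);print(plan(p,R,s))
E
```

```text
{'tool_pos': array([500.1 ,  80.31, 262.36]), 'tcp_rot': array([-1.1155e+02, -2.0000e-02,  8.6330e+01]), 'ft_force': array([-0.18,  0.5 , -1.83]), 'wrist_torque': array([0.06, 0.28, 0.02]), 'finger_gap': np.float64(11.9)}
([0.0016, -0.0008, 0.0003], [0.0007, -0.0008, -0.0])
([0.0016, 0.0125, 0.0002], [0.0007, -0.0008, -0.0])
```

Call:
move_arm:
  linear:
    - [0,0.004,0]
    - [0,0.008,0]
    - [0,0.012,0]
    - [0,0.016,0]
    - [0,0.02,0]
    - [0,0.024,0]
    - [0,0.028,0]
    - [0,0.032,0]
    - [0,0.036,0]
    - [0,0.04,0]
    - [0,0.044,0]
    - [0,0.044,0]
  twist:
    - [0,0,0]
    - [0,0,0]
    - [0,0,0]
    - [0,0,0]
    - [0,0,0]
    - [0,0,0]
    - [0,0,0]
    - [0,0,0]
    - [0,0,0]
    - [0,0,0]
    - [0,0,0]
    - [0,0,0]
  hand: [-1,-1,-1,-1,-1,-1,-1,-1,-1,-1,-1,-1]

```text
time: 8.62
tool_pos: [504.9, 80.0, 249.7]
tcp_rot: [-111.5, -0.0, 86.3]
ft_force: [0.0, 0.9, -1.5]
finger_gap: 12.1
```

```bash
python3 - <<'E'
from h import *
from bench import r
s=r.sense();print({k:np.round(s[k],2) for k in("tool_pos","tcp_rot","ft_force","wrist_torque","finger_gap")})
for k in(-12,-20,-23):
  p,R=pose(k,.383,axis=.375);print(plan(p,R,s))
E
```

```text
{'tool_pos': array([504.85,  79.99, 249.69]), 'tcp_rot': array([-1.1152e+02, -2.0000e-02,  8.6330e+01]), 'ft_force': array([ 0.  ,  0.86, -1.48]), 'wrist_torque': array([ 0.03,  0.28, -0.02]), 'finger_gap': np.float64(12.11)}
([0.0017, 0.0074, -0.0008], [0.0003, -0.0008, -0.0001])
([0.0017, 0.034, -0.001], [0.0003, -0.0008, -0.0001])
([0.0017, 0.044, -0.0011], [0.0003, -0.0008, -0.0001])
```

Call:
move_arm:
  linear:
    - [0,0.004,0]
    - [0,0.008,0]
    - [0,0.012,0]
    - [0,0.016,0]
    - [0,0.02,0]
    - [0,0.024,0]
    - [0,0.028,0]
    - [0,0.032,0]
    - [0,0.035,0]
    - [0,0.037,0]
    - [0,0.039,0]
    - [0,0.039,0]
  twist:
    - [0,0,0]
    - [0,0,0]
    - [0,0,0]
    - [0,0,0]
    - [0,0,0]
    - [0,0,0]
    - [0,0,0]
    - [0,0,0]
    - [0,0,0]
    - [0,0,0]
    - [0,0,0]
    - [0,0,0]
  hand: [-1,-1,-1,-1,-1,-1,-1,-1,-1,-1,-1,-1]

```text
time: 9.62
tool_pos: [509.1, 79.7, 238.7]
tcp_rot: [-111.5, -0.0, 86.3]
ft_force: [-0.6, -0.7, -0.8]
finger_gap: 12.1
```

```bash
python3 - <<'E'
from h import *
from bench import r
s=r.sense();print({k:np.round(s[k],2) for k in("tool_pos","tcp_rot","ft_force","wrist_torque","finger_gap")})
for k in(-20,-23):
  p,R=pose(k,.383,axis=.375);print(plan(p,R,s))
E
```

```text
{'tool_pos': array([509.12,  79.72, 238.69]), 'tcp_rot': array([-1.1151e+02, -2.0000e-02,  8.6330e+01]), 'ft_force': array([-0.63, -0.74, -0.78]), 'wrist_torque': array([ 0.04,  0.26, -0.02]), 'finger_gap': np.float64(12.08)}
([0.0017, -0.0053, -0.0012], [0.0003, -0.0008, -0.0001])
([0.0017, 0.0047, -0.0013], [0.0003, -0.0008, -0.0001])
```

Tip at −21.6; about 1.4 mm to home. Creep on.

Call:
move_arm:
  linear:
    - [0,0.001,0]
    - [0,0.002,0]
    - [0,0.003,0]
    - [0,0.004,0]
    - [0,0.005,0]
    - [0,0.005,0]
  twist:
    - [0,0,0]
    - [0,0,0]
    - [0,0,0]
    - [0,0,0]
    - [0,0,0]
    - [0,0,0]
  hand: [-1,-1,-1,-1,-1,-1]

```text
time: 10.12
tool_pos: [509.7, 79.7, 237.2]
tcp_rot: [-111.5, -0.0, 86.3]
ft_force: [-0.4, 0.3, -1.4]
finger_gap: 11.9
```

```bash
python3 - <<'E'
from h import *
from bench import r
s=r.sense();print({k:np.round(s[k],2) for k in("tool_pos","tcp_rot","ft_force","wrist_torque","finger_gap")})
for k in(-23,-25):
  p,R=pose(k,.383,axis=.375);print(plan(p,R,s))
E
```

```text
{'tool_pos': array([509.65,  79.68, 237.22]), 'tcp_rot': array([-1.1151e+02, -2.0000e-02,  8.6330e+01]), 'ft_force': array([-0.38,  0.27, -1.41]), 'wrist_torque': array([0.01, 0.23, 0.02]), 'finger_gap': np.float64(11.94)}
([0.0017, -0.0005, -0.0014], [0.0002, -0.0008, -0.0001])
([0.0017, 0.0061, -0.0015], [0.0002, -0.0008, -0.0001])
```

Call:
move_arm:
  linear:
    - [0,0.001,0]
    - [0,0.002,0]
    - [0,0.003,0]
    - [0,0.004,0]
    - [0,0.004,0]
  twist:
    - [0,0,0]
    - [0,0,0]
    - [0,0,0]
    - [0,0,0]
    - [0,0,0]
  hand: [-1,-1,-1,-1,-1]

```text
time: 10.53
tool_pos: [510.0, 79.7, 237.0]
tcp_rot: [-111.5, -0.0, 86.3]
ft_force: [-8.4, 0.5, 6.8]
finger_gap: 11.8
```

Call:
move_arm:
  linear:
    - [0,0.001,0]
    - [0,0.002,0]
    - [0,0.003,0]
    - [0,0.003,0]
  twist:
    - [0,0,0]
    - [0,0,0]
    - [0,0,0]
    - [0,0,0]
  hand: [-1,-1,-1,-1]

```text
time: 10.87
tool_pos: [510.3, 79.7, 237.1]
tcp_rot: [-111.5, -0.0, 86.3]
ft_force: [-8.3, -0.7, 7.4]
finger_gap: 11.9
```

```bash
python3 - <<'E'
from h import *
from bench import r
s=r.sense();print({k:np.round(s[k],2) for k in("tool_pos","tcp_rot","ft_force","wrist_torque","finger_gap")})
w=r.snapshot("wrist");pickle.dump((w,s),open("w6.pkl","wb"))
P=wcloud(w,s);T=(P-s["tool_pos"])@Ro.from_euler("xyz",s["tcp_rot"],degrees=True).as_matrix()
cv2.imwrite("pics/w6.png",cv2.resize(w["frame"][180:360,240:400],(711,800))[:600,:,::-1])
E
```

```text
{'tool_pos': array([510.34,  79.74, 237.11]), 'tcp_rot': array([-1.1155e+02, -3.0000e-02,  8.6330e+01]), 'ft_force': array([-8.31, -0.66,  7.39]), 'wrist_torque': array([-0.08,  1.11, -0.12]), 'finger_gap': np.float64(11.93)}
```

View pics/w6.png

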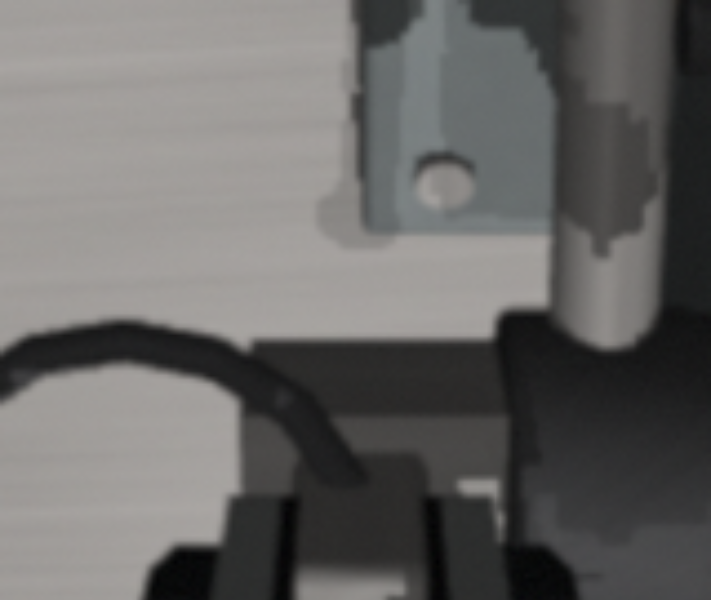

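The head's underside now meets the shaft (head bottom at v≈470 on the face), with about 10 N axial: it is home and the ring is open. Next I lean the lever upright about the shaft axis while still gripping.

```bash
python3 - <<'E'
from h import *
from bench import r
s=r.sense();R0=Ro.from_euler("xyz",s["tcp_rot"],degrees=True);ax=Ro.from_euler("z",CY,degrees=True).apply([0,1,0])
for k in range(1,7):
    D=Ro.from_rotvec(ax*.06*k);p=ST+D.apply(s["tool_pos"]-ST);print(plan(p,D*R0,s))
E
```

```text
([0.0, 0.0004, -0.0046], [0.0382, -0.0, 0.0])
([0.0, 0.0011, -0.0092], [0.0764, -0.0, 0.0001])
([0.0, 0.0021, -0.0138], [0.1146, -0.0, 0.0001])
([0.0, 0.0034, -0.0182], [0.1528, -0.0, 0.0002])
([0.0, 0.0049, -0.0226], [0.191, -0.0, 0.0002])
([0.0, 0.0066, -0.0269], [0.2292, -0.0, 0.0003])
```

Call:
move_arm:
  linear:
    - [0,0.0002,-0.0023]
    - [0,0.0004,-0.0046]
    - [0,0.0007,-0.0069]
    - [0,0.0011,-0.0092]
    - [0,0.0016,-0.0115]
    - [0,0.0021,-0.0138]
    - [0,0.0027,-0.016]
    - [0,0.0034,-0.0182]
    - [0,0.0034,-0.0182]
  twist:
    - [0.019,0,0]
    - [0.038,0,0]
    - [0.057,0,0]
    - [0.076,0,0]
    - [0.096,0,0]
    - [0.115,0,0]
    - [0.134,0,0]
    - [0.153,0,0]
    - [0.153,0,0]
  hand: [-1,-1,-1,-1,-1,-1,-1,-1,-1]

```text
time: 11.67
tool_pos: [516.1, 79.4, 238.8]
tcp_rot: [-97.7, -0.0, 86.3]
ft_force: [-5.7, -0.2, 6.3]
finger_gap: 11.9
```

```bash
python3 - <<'E'
from h import *
from bench import r
s=r.sense();print({k:np.round(s[k],2) for k in("tool_pos","tcp_rot","ft_force","wrist_torque","finger_gap")})
R0=Ro.from_euler("xyz",s["tcp_rot"],degrees=True);ax=Ro.from_euler("z",CY,degrees=True).apply([0,1,0])
for k in (.06,.12):
    D=Ro.from_rotvec(ax*k);p=ST+D.apply(s["tool_pos"]-ST);print(plan(p,D*R0,s))
w=r.snapshot("wrist");L=loc(wcloud(w,s)).reshape(-1,3)
k=L[(abs(L[:,1]-22)<8)&(L[:,0]>-120)&(L[:,0]<-25)&(L[:,2]>-60)]
tops=[(x,np.percentile(k[abs(k[:,0]-x)<3,2],85)) for x in range(-110,-26,8) if (abs(k[:,0]-x)<3).sum()>10];print(np.round(tops,1).tolist())
E
```

```text
{'tool_pos': array([516.12,  79.41, 238.76]), 'tcp_rot': array([-9.767e+01, -4.000e-02,  8.632e+01]), 'ft_force': array([-5.67, -0.25,  6.31]), 'wrist_torque': array([ 0.03,  1.05, -0.  ]), 'finger_gap': np.float64(11.92)}
([0.0, 0.0005, -0.0047], [0.0382, 0.0, 0.0001])
([0.0, 0.0013, -0.0094], [0.0764, 0.0, 0.0001])
[[-110.0, -11.8], [-102.0, -10.1], [-94.0, -8.5], [-86.0, -8.2], [-78.0, -10.2], [-70.0, -8.7], [-62.0, -7.0], [-54.0, -5.5], [-46.0, -3.9], [-38.0, -2.4], [-30.0, 119.7]]
```

The lever followed to about 0.19 rad. Releasing partially (staying inside the ring) and backing straight out.

Call:
move_arm:
  linear:
    - [0,0,0]
    - [0,0,0]
    - [0,0,0]
    - [0,0,0]
    - [0,0,0]
  twist:
    - [0,0,0]
    - [0,0,0]
    - [0,0,0]
    - [0,0,0]
    - [0,0,0]
  hand: [-0.4,-0.4,-0.4,-0.4,-0.4]

```text
time: 12.13
tool_pos: [516.1, 79.4, 238.7]
tcp_rot: [-97.7, -0.0, 86.3]
ft_force: [0.7, 0.0, 0.6]
finger_gap: 25.8
```

Call:
move_arm:
  linear:
    - [0,-0.01,0]
    - [0,-0.03,0]
    - [0,-0.06,0]
    - [0,-0.12,0]
    - [0,-0.2,0]
    - [0,-0.25,0]
    - [0,-0.25,0]
    - [0,-0.25,0]
  twist:
    - [0,0,0]
    - [0,0,0]
    - [0,0,0]
    - [0,0,0]
    - [0,0,0]
    - [0,0,0]
    - [0,0,0]
    - [0,0,0]
  hand: [-0.4,-0.4,-0.4,-0.4,-0.4,-0.4,-0.4,-0.4]

```text
time: 12.8
tool_pos: [506.7, 80.1, 314.9]
tcp_rot: [-97.9, -0.1, 86.3]
ft_force: [0.4, 0.1, -0.3]
finger_gap: 25.7
```

```bash
python3 - <<'E'
from h import *
from bench import r
s=r.sense();print({k:np.round(s[k],2) for k in("tool_pos","tcp_rot","ft_force","wrist_torque","finger_gap")})
w=r.snapshot("wrist");P=wcloud(w,s);pickle.dump((w,s),open("w7.pkl","wb"))
L=loc(P,ST);Q=L.reshape(-1,3)
h=Q[(abs(Q[:,0]+5)<14)&(abs(Q[:,1])<11)&(Q[:,2]>31)&(Q[:,2]<45)];print("head",len(h),rect(h),h.min(0),h.max(0),np.median(h,0))
g=Q[(Q[:,1]<-16)&(Q[:,1]>-60)&(abs(Q[:,0]+4)<32)&(Q[:,2]>5)&(Q[:,2]<35)];print("ring",len(g),rect(g),np.percentile(g,[2,50,98],axis=0).round(1).tolist())
f=g[g[:,1]<-40];print("far",len(f),np.median(f,0).round(1))
k=Q[(abs(Q[:,1]-24)<7)&(Q[:,0]>-110)&(Q[:,0]<-28)&(Q[:,2]>-60)]
print(np.round([(x,np.percentile(k[abs(k[:,0]-x)<3,2],85)) for x in range(-100,-30,10) if (abs(k[:,0]-x)<3).sum()>10],1).tolist())
cv2.imwrite("pics/w7.png",w["frame"][...,::-1])
E
```

```text
{'tool_pos': array([506.7 ,  80.08, 314.94]), 'tcp_rot': array([-9.793e+01, -6.000e-02,  8.633e+01]), 'ft_force': array([ 0.41,  0.11, -0.29]), 'wrist_torque': array([-0.  ,  0.1 ,  0.07]), 'finger_gap': np.float64(25.74)}
head 588 (array([-6.6, -0.4]), array([13.4, 15.4]), 89.0) [-14.36872102  -7.14390953  31.2675377 ] [ 1.17412999  6.18762167 38.52327535] [-7.27043245 -0.41868299 35.90784042]
ring 880 (array([ -3.2, -32. ]), array([31.7, 49.1]), 89.8) [[-27.1, -46.6, 14.6], [-5.3, -35.5, 19.8], [19.7, -16.9, 25.5]]
far 321 [ -4.1 -43.8  20.1]
[[-100.0, -8.5], [-90.0, -8.0], [-80.0, -9.5], [-70.0, -7.3], [-60.0, -5.8], [-50.0, -3.5], [-40.0, 183.9]]
```

View pics/w7.png

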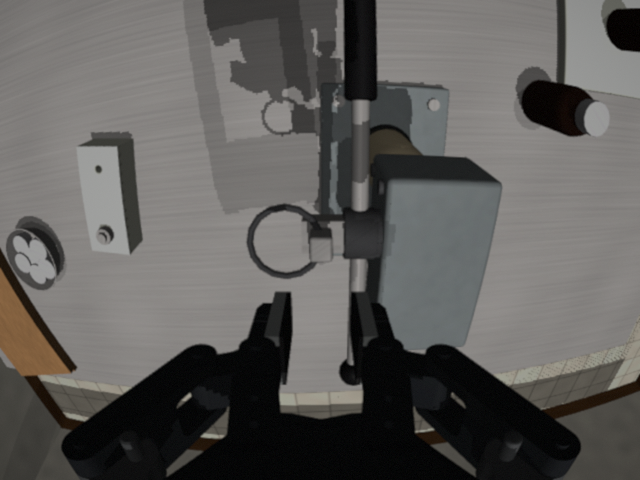

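The pin is seated. The head is at (320,243), with its top at +36 mm and x −6.6 mm, which is what 0.19 rad lean at home predicts. The ring is open at (285,240). Next I shut the fingers, turn the jaws across the ring and press its far side down along its arc.

```bash
cat >> h.py <<'E'
TH=.19
def pf(e,y,u): # pin frame -> world
    return ST+(Ro.from_euler("z",CY,degrees=True)*Ro.from_euler("y",-TH)).apply([e,y,u])
RP=Ro.from_euler("z",CY,degrees=True)*Ro.from_euler("y",-TH)*down(0)
E
python3 - <<'E'
from h import *
from bench import r
s=r.sense();print(plan(pf(0,-51,60),RP,s))
E
```

```text
([-0.1688, 0.13, 0.0175], [-0.0273, 0.9989, -0.0267])
```

Call:
move_arm:
  linear:
    - [-0.08,0,0]
    - [-0.169,0,0.017]
    - [-0.169,0,0.017]
    - [-0.169,0,0.017]
    - [-0.169,0,0.017]
    - [-0.169,0,0.017]
    - [-0.169,0,0.017]
    - [-0.169,0,0.017]
    - [-0.169,0.02,0.017]
    - [-0.169,0.04,0.017]
    - [-0.169,0.06,0.017]
    - [-0.169,0.08,0.017]
  twist:
    - [-0.02,0.08,-0.02]
    - [-0.027,0.16,-0.026]
    - [-0.027,0.24,-0.026]
    - [-0.027,0.32,-0.026]
    - [-0.027,0.4,-0.026]
    - [-0.027,0.48,-0.026]
    - [-0.027,0.56,-0.026]
    - [-0.027,0.64,-0.026]
    - [-0.027,0.72,-0.026]
    - [-0.027,0.8,-0.026]
    - [-0.027,0.88,-0.026]
    - [-0.027,0.96,-0.026]
  hand: [-1,-1,-1,-1,-1,-1,-1,-1,-1,-1,-1,-1]

```text
time: 13.85
tool_pos: [500.4, 29.6, 286.8]
tcp_rot: [-90.7, -10.7, 0.5]
ft_force: [-0.2, 0.4, 0.2]
finger_gap: -0.2
```

```bash
python3 - <<'E'
from h import *
from bench import r
s=r.sense();print({k:np.round(s[k],2) for k in("tool_pos","tcp_rot","ft_force","finger_gap","joint_pos")})
for a in((0,-51,60),(0,-51,26)):print(plan(pf(*a),RP,s))
E
```

```text
{'tool_pos': array([500.44,  29.57, 286.77]), 'tcp_rot': array([-90.69, -10.69,   0.54]), 'ft_force': array([-0.19,  0.37,  0.22]), 'finger_gap': np.float64(-0.22), 'joint_pos': array([ -2.37, -19.87, 105.58,  -0.15,  83.58,  -2.84])}
([0.0004, 0.0437, 0.0003], [-0.0009, 0.0452, -0.0019])
([0.0007, 0.157, 0.0001], [-0.0009, 0.0452, -0.0019])
```

Call:
move_arm:
  linear:
    - [0,0.044,0]
    - [0,0.09,0]
    - [0,0.13,0]
    - [0,0.15,0]
    - [0,0.157,0]
    - [0,0.157,0]
  twist:
    - [-0.001,0.045,-0.002]
    - [-0.001,0.045,-0.002]
    - [-0.001,0.045,-0.002]
    - [-0.001,0.045,-0.002]
    - [-0.001,0.045,-0.002]
    - [-0.001,0.045,-0.002]
  hand: [-1,-1,-1,-1,-1,-1]

```text
time: 14.35
tool_pos: [508.8, 29.1, 239.5]
tcp_rot: [-90.0, -10.8, -3.6]
ft_force: [0.3, -0.4, 0.7]
finger_gap: -0.0
```

```bash
python3 - <<'E'
from h import *
from bench import r
s=r.sense();print({k:np.round(s[k],2) for k in("tool_pos","tcp_rot","ft_force","finger_gap")})
for t in np.arange(0,1.11,.1):print(round(t,1),plan(pf(0,-46*np.cos(t)-5,21.2-46*np.sin(t)),RP,s))
E
```

```text
{'tool_pos': array([508.76,  29.07, 239.55]), 'tcp_rot': array([-90.02, -10.8 ,  -3.56]), 'ft_force': array([ 0.3 , -0.41,  0.73]), 'finger_gap': np.float64(-0.0)}
0.0 ([0.0027, 0.0132, 0.0003], [0.0001, 0.0004, -0.001])
0.1 ([0.0027, 0.0285, 0.001], [0.0001, 0.0004, -0.001])
0.2 ([0.0028, 0.0436, 0.0033], [0.0001, 0.0004, -0.001])
0.3 ([0.0028, 0.0585, 0.0071], [0.0001, 0.0004, -0.001])
0.4 ([0.0028, 0.0729, 0.0124], [0.0001, 0.0004, -0.001])
0.5 ([0.0028, 0.0867, 0.019], [0.0001, 0.0004, -0.001])
0.6 ([0.0029, 0.0997, 0.0271], [0.0001, 0.0004, -0.001])
0.7 ([0.0029, 0.1119, 0.0363], [0.0001, 0.0004, -0.001])
0.8 ([0.0029, 0.1232, 0.0468], [0.0001, 0.0004, -0.001])
0.9 ([0.0029, 0.1333, 0.0583], [0.0001, 0.0004, -0.001])
1.0 ([0.003, 0.1422, 0.0708], [0.0001, 0.0004, -0.001])
1.1 ([0.003, 0.1498, 0.0841], [0.0001, 0.0004, -0.001])
```

First half of the arc, checking force.

Call:
move_arm:
  linear:
    - [0.003,0.013,0]
    - [0.003,0.021,0.001]
    - [0.003,0.0285,0.001]
    - [0.003,0.036,0.002]
    - [0.003,0.0436,0.003]
    - [0.003,0.051,0.005]
    - [0.003,0.0585,0.007]
    - [0.003,0.066,0.01]
    - [0.003,0.073,0.0125]
    - [0.003,0.08,0.0155]
    - [0.003,0.087,0.019]
  twist:
    - [0,0,0]
    - [0,0,0]
    - [0,0,0]
    - [0,0,0]
    - [0,0,0]
    - [0,0,0]
    - [0,0,0]
    - [0,0,0]
    - [0,0,0]
    - [0,0,0]
    - [0,0,0]
  hand: [-1,-1,-1,-1,-1,-1,-1,-1,-1,-1,-1]

```text
time: 15.27
tool_pos: [515.2, 34.2, 214.4]
tcp_rot: [-90.0, -10.8, -3.6]
ft_force: [-0.5, -2.1, 4.6]
finger_gap: -0.1
```

```bash
python3 - <<'E'
from h import *
from bench import r
s=r.sense();print({k:np.round(s[k],2) for k in("tool_pos","tcp_rot","ft_force","finger_gap")})
for t in np.arange(.4,1.21,.1):print(round(t,1),plan(pf(0,-46*np.cos(t)-5,21.2-46*np.sin(t)),RP,s))
E
```

```text
{'tool_pos': array([515.21,  34.24, 214.37]), 'tcp_rot': array([-90.03, -10.85,  -3.57]), 'ft_force': array([-0.54, -2.09,  4.63]), 'finger_gap': np.float64(-0.07)}
0.4 ([-0.0015, -0.0134, -0.0062], [0.0003, 0.0003, -0.0004])
0.5 ([-0.0014, 0.0004, 0.0005], [0.0003, 0.0003, -0.0004])
0.6 ([-0.0014, 0.0135, 0.0085], [0.0003, 0.0003, -0.0004])
0.7 ([-0.0014, 0.0257, 0.0178], [0.0003, 0.0003, -0.0004])
0.8 ([-0.0014, 0.0369, 0.0282], [0.0003, 0.0003, -0.0004])
0.9 ([-0.0014, 0.047, 0.0397], [0.0003, 0.0003, -0.0004])
1.0 ([-0.0014, 0.0559, 0.0522], [0.0003, 0.0003, -0.0004])
1.1 ([-0.0014, 0.0635, 0.0655], [0.0003, 0.0003, -0.0004])
1.2 ([-0.0014, 0.0698, 0.0795], [0.0003, 0.0003, -0.0004])
```

Call:
move_arm:
  linear:
    - [0,0.007,0.0045]
    - [0,0.0135,0.0085]
    - [0,0.02,0.013]
    - [0,0.026,0.018]
    - [0,0.0315,0.023]
    - [0,0.037,0.028]
    - [0,0.042,0.034]
    - [0,0.047,0.04]
    - [0,0.0515,0.046]
    - [0,0.056,0.051]
    - [0,0.056,0.051]
  twist:
    - [0,0,0]
    - [0,0,0]
    - [0,0,0]
    - [0,0,0]
    - [0,0,0]
    - [0,0,0]
    - [0,0,0]
    - [0,0,0]
    - [0,0,0]
    - [0,0,0]
    - [0,0,0]
  hand: [-1,-1,-1,-1,-1,-1,-1,-1,-1,-1,-1]

```text
time: 16.18
tool_pos: [519.0, 49.6, 197.3]
tcp_rot: [-90.0, -10.8, -3.6]
ft_force: [-0.4, 0.5, -0.0]
finger_gap: -0.0
```

```bash
python3 - <<'E'
from h import *
from bench import r
s=r.sense();print({k:np.round(s[k],2) for k in("tool_pos","tcp_rot","ft_force","finger_gap")})
print(plan(pf(0,-50,-5),RP,s),plan(pf(0,-60,80),RP,s))
E
```

```text
{'tool_pos': array([519.02,  49.61, 197.27]), 'tcp_rot': array([-90.03, -10.8 ,  -3.55]), 'ft_force': array([-0.4 ,  0.53, -0.04]), 'finger_gap': np.float64(-0.04)}
([-0.0001, -0.0435, -0.0669], [0.0002, 0.0005, -0.001]) ([-0.0006, -0.3268, -0.1003], [0.0002, 0.0005, -0.001])
```

Call:
move_arm:
  linear:
    - [0,0,-0.03]
    - [0,-0.02,-0.067]
    - [0,-0.08,-0.09]
    - [0,-0.16,-0.12]
    - [0,-0.26,-0.18]
    - [0,-0.33,-0.24]
    - [0,-0.36,-0.3]
    - [0,-0.36,-0.33]
    - [0,-0.36,-0.33]
    - [0,-0.36,-0.33]
  twist:
    - [0,0,0]
    - [0,0,0]
    - [0,0,0]
    - [0,0,0]
    - [0,0,0]
    - [0,0,0]
    - [0,0,0]
    - [0,0,0]
    - [0,0,0]
    - [0,0,0]
  hand: [-1,-1,-1,-1,-1,-1,-1,-1,-1,-1]

```text
time: 17.02
tool_pos: [492.3, -48.2, 302.1]
tcp_rot: [-90.0, -10.7, -3.7]
ft_force: [-0.2, 0.1, 0.4]
finger_gap: 0.3
```

```bash
python3 - <<'E'
from h import *
from bench import r
s=r.sense();print({k:np.round(s[k],2) for k in("tool_pos","tcp_rot","ft_force","finger_gap")})
a=r.snapshot("scene");t=r.snapshot("top");w=r.snapshot("wrist")
for n,S in(("wrist",wcloud(w,s)),("top",cloud(t)),("scene",cloud(a))):
    Q=loc(S,ST).reshape(-1,3)
    h=Q[(abs(Q[:,0]+6)<13)&(abs(Q[:,1])<11)&(Q[:,2]>31)&(Q[:,2]<45)]
    g=Q[(Q[:,1]<-16)&(Q[:,1]>-60)&(abs(Q[:,0]+4)<30)&(Q[:,2]>5)&(Q[:,2]<35)]
    l=Q[(abs(Q[:,0]-3)<30)&(abs(Q[:,1])<13)&(Q[:,2]<-15)&(Q[:,2]>-40)]
    print(n,"head",len(h),np.median(h,0).round(1) if len(h) else "","open-ring pts",len(g),"below",len(l),np.percentile(l,[5,50,95],axis=0).round(1).tolist() if len(l) else "")
S=cv2.resize(a["frame"][130:260,270:400],(400,400),interpolation=cv2.INTER_CUBIC)
W=cv2.resize(w["frame"],(400,300));W=np.vstack([W,np.zeros((100,400,3),np.uint8)])
cv2.imwrite("pics/end.png",np.hstack([S,W])[...,::-1])
E
```

```text
{'tool_pos': array([492.28, -48.17, 302.06]), 'tcp_rot': array([-89.99, -10.7 ,  -3.66]), 'ft_force': array([-0.24,  0.13,  0.4 ]), 'finger_gap': np.float64(0.28)}
wrist head 801 [-5.9 -1.9 36.4] open-ring pts 0 below 106 [[-15.1, -2.0, -22.4], [-9.8, -0.3, -18.0], [20.1, 2.0, -15.4]]
top head 71 [-7.6 -2.3 35.6] open-ring pts 0 below 10 [[-16.9, -2.9, -21.9], [13.4, -2.4, -18.7], [17.5, -0.8, -16.8]]
scene head 40 [-1.1 -4.1 35.7] open-ring pts 0 below 28 [[-6.6, -4.7, -26.3], [8.2, -1.8, -21.8], [21.4, 1.0, -15.6]]
```

View pics/end.png

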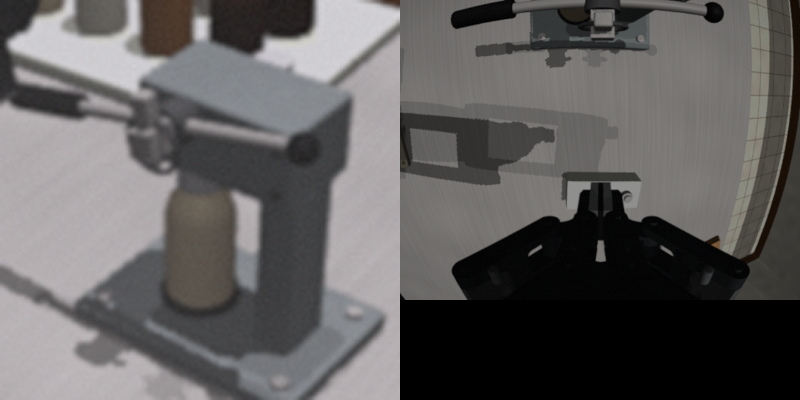

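Left: the pin head sits on the shaft at (145,115), with the ring closed around the shaft end at (155,150). Right: the ring hangs at the shaft end (602,20), and no part of it points outward any more. All three cameras find no open-ring points, and they do find wire below the shaft at y≈0. Handing in.

```bash
python3 -c "
from bench import r
print(r.hand_in(), r.sense()['time'])"
```

```text
the job is handed in; nothing more can be done
the job is handed in; nothing more can be done
```

The linch pin is home in the lever shaft, its ring has snapped shut below the shaft, and the arm has let go and backed clear. I handed the job in at about 17 s on the robot's clock; no verdict is reported.

- **Insertion:** I measured the lever's lean at about 0.38 rad and slid the pin down along the leaning hole. The readings after each move showed almost no force until the head seated, at about 10 N. I then turned the lever up to a lean of about 0.19 rad with the pin in place and let go.
- **Ring:** I pressed the far side down along its arc with shut fingers. It resisted with about 5 N, and the force dropped to zero past 0.8 rad, where it snapped.
- **Last checks:** The head top is 36.4 mm above the shaft axis in the wrist view, where a fully seated pin at that lean should be at 36.3 mm. The ring wire lies 15–26 mm below the axis in line with the pin, and no camera sees it still open. There was no force on the tool.

**Disagreements:**
- The scene camera put the head about 5 mm off sideways in x compared with the other two cameras. I put that down to its coarse pixels seeing only part of the head.
- The wrist camera's calibration shifted by about 1 mm between pictures.
- The fingers read about 12 mm on the 14 mm head.
- I did not re-measure the thumbscrew, bottles or dish at the end.

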